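# Raise the printing screen to the gauge arm and hold it

### The job

Take the squeegee off the printing screen and lay it flat in the blue tray. Then lift the hinged screen by its T-handle until it slopes in line with the gauge arm at its side, and keep holding it still at that slope: the program finishes with the screen held in the gripper, because it drops if let go. Leave the gauge arm as it is set, and leave the dropper bottle standing in its corner of the tray.

Things in the scene. Friction and masses are not known exactly. Their poses are not given: they have to be found in the camera images.
- printer: Small hand-printing unit, fixed on the table: a plywood base board 190 (x) x 160 (y) x 18 mm. Origin at the centre of its underside; z up. The screen's hinge runs parallel to y at x = +75 mm, 34 mm high; the free edge of the screen with the T-handle is at the -x end. The gauge stands along the -y edge.
- printer_hinge (a point): Point on the hinge axis of the screen, midway along it, 34 mm above the table; the hinge axis is this frame's y (the printer's y).
- screen (a joint): Hinge angle of the screen in rad: 0 lying flat on the base (as at the start), growing as the free edge is lifted, stop at 1.35. The screen is a flat wooden frame 160 x 140 x 14 mm with a grey mesh flush with its top face, about 0.4 kg; the hinge is nearly free, so the screen falls shut when let go.
- screen_grip (a point): Centre of the T-handle: dark wooden bar 40 mm long, 20 mm thick, parallel to the hinge, on a 12 mm stem at the middle of the screen's free edge. 26 mm above the screen's top face, 62 mm above the table when flat; 146 mm from the hinge along the screen and 28 mm above it. Turns with the screen: x from free edge to hinge, y along the bar, z out of the top face.
- gauge (a joint): Angle of the gauge arm in rad, on the same axis and with the same zero as screen: the screen is in line with the arm when both read the same. The arm stays where it is set by light friction (about 0.12 N m) and must not be moved.
- gauge_tip (a point): Round end of the gauge arm, a thin dark steel rod 6 mm thick that turns about the hinge axis beside the screen, just outside the quarter-round aluminium bow (62 mm radius, graduated) at the printer's -y edge (95 mm from the screen's middle). The tip is 76 mm from the hinge axis; x runs along the arm from tip to hinge.
- squeegee: Hand squeegee, loose, about 0.11 kg, lying flat on the screen at the start. Origin on its underside under the handle, 36 mm above the table at the start; x runs along the handle towards the head. Wooden handle 24 mm wide (y), 20 mm high, from x = -55 to x = +27 mm; across its +x end an aluminium head 80 mm wide (y), 24 mm long (x = 24 to 48), 22 mm high; then a rubber blade to x = 60 mm.
- blue_tray: Shallow blue plastic tray, fixed, inside about 218 (x) x 240 (y) mm, floor 2 mm thick, rim 12 mm high. Origin at the centre of its underside, 4 mm above the table (it lies on the table's wrinkled film).
- ink_bottle: Small brown dropper bottle 33 mm in diameter, 102 mm tall, standing loose in a far corner of the tray, about 75 to 90 mm from the tray's middle both ways; a bystander. Origin at the centre of its underside.

How it is judged:
On the way, in this order (a step that is already met when the one before it is completed fails the run):
1. the squeegee lies flat in the tray, let go, while the screen is still down (x of squeegee in the frame of blue_tray between -0.1 and 0.1 m and y of squeegee in the frame of blue_tray between -0.11 and 0.11 m and z of squeegee in the frame of blue_tray below 0.008 m and angle between squeegee's own z axis and vertical below 0.15 rad and contact force between squeegee and the fingers below 0.1 N and linear speed of squeegee below 0.03 m/s and value of joint screen below 0.12 rad), for 0.2 s.
2. the screen is held in line with the gauge arm (angle between the x axis of screen_grip and the x axis of gauge_tip, either way round below 0.08 rad and value of joint screen above 0.4 rad and velocity of joint screen between -0.06 and 0.06 rad/s and contact force between screen and the fingers above 0.8 N and contact force between screen and squeegee below 0.1 N), for 0.3 s.
At the end, for the whole second after the job is handed in: The screen stands within 0.08 rad (4.6 degrees) of the gauge arm, still (under 0.06 rad/s), carried by the fingers (over 0.8 N); the squeegee lies flat on the tray's floor, let go; the gauge arm's tip is within 8 mm of where it was (all of step 2 and x of squeegee in the frame of blue_tray between -0.1 and 0.1 m and y of squeegee in the frame of blue_tray between -0.11 and 0.11 m and z of squeegee in the frame of blue_tray below 0.008 m and angle between squeegee's own z axis and vertical below 0.15 rad and contact force between squeegee and the fingers below 0.1 N and linear speed of squeegee below 0.03 m/s and distance of gauge_tip from where it was at the start of the episode below 0.008 m); the arm keeps its last pose, push and grip.
It fails at once if the screen is lifted by more than 0.2 rad while the squeegee is still on it (value of joint screen above 0.2 rad and contact force between screen and squeegee above 0.05 N).
It fails at once if the gauge arm is moved (distance of gauge_tip from where it was at the start of the episode above 0.008 m).
It fails at once if the dropper bottle is pushed 30 mm or knocked over (distance of ink_bottle from where it was at the start of the episode above 0.03 m or angle between ink_bottle's own z axis and vertical above 0.5 rad).
It also fails if it takes over 51 s, if anything falls off the work surface, if the arm or the gripper's body presses on something with over 40 N, if the wrist force passes 120 N, or if a joint passes its speed limit or range.

### The arm

A 7-joint arm with a two-finger parallel gripper is mounted at the origin on the work surface; the furniture and walls round the work are solid. World frame = base frame: x ahead of the robot, y to its left, z up, the work surface at z = 0. Lengths are in m, angles in rad, forces in N, time in s.
With the tool pointing down it reaches from about 0.425 to 0.925 m from the base axis. Payload 6.8 kg.
Tool frame: the origin (TCP) lies at the very end of the fingers, on their centre line; the grasp point (between the pads) lies 19 mm behind it; x points along the fingers, y is the direction in which the jaws open and shut, and the axes are right-handed (so a half turn about x gives the same grasp; the last joint's range is limited). The gripper opens to 85 mm and grips with 20 to 120 N. Pads are 22 mm wide; open, the fingers measure 114 mm over their backs; the gripper's body (76 mm by 85 mm) begins 54 mm behind the grasp point. The pads swing forward as they close: fully open they stand 13 mm farther back than shut.
Start: joints at [1.117, 0.477, 0.022, 1.555, -0.011, 1.109, -0.083], TCP at [0.229, -0.635, 0.231] pointing down, gripper open.
Joint ranges: [-2.96, 2.96], [-0.34, 2.1], [-1.41, 1.46], [0.24, 2.44], [-1.37, 4.51], [0.17, 1.92], [-2.96, 2.96]. Speed limits (rad/s): [2.39, 2.39, 3.14, 3.14, 3.14, 3.14, 3.14].

### API

Orientations are given as a rotation vector (axis times angle).
In Python, from bench import get_obs, grab_frame, camera_info, hand_in gives the robot as it stands.
- The arm moves only by the tool apply_moves, never from a script. Its argument "series" is text: rows parted by semicolons, each of 7 numbers parted by spaces: the turn, a rotation vector about the tool's x, y, z in rad, then the shift along the tool's x, y, z in m, then the opening, from 0 (shut) to 1 (fully open). In form: wx wy wz tx ty tz hand; .... A call has 1 to 12 rows; each row is the pose to reach, as a shift and turn from the pose commanded when the call began, along the tool's axes at that moment; what a row does not reach only later rows make up. A row lasts 1/8 s, in which the tool goes at most 62.5 mm and 10.7 degrees, less where a joint would pass 70% of its speed; a pose out of reach is approached as far as the arm can. A call with a gripper value outside its range is refused whole. The fingers move at their own pace and stop on an object; "force" is the grip in N (left out, the last holds). Time passes only in rows, so rows that repeat a pose let the fingers close. It gives the time, the measured TCP pose, the force and the opening at its end, in the units of the state.
- get_obs(): the state, without advancing time (a new reading comes with each control period).
- grab_frame(name): name is "side" or "top" or "wrist"; returns the picture (400x640x3 uint8, blue, green, red); there is no depth.
- camera_info(name): a dict with "fov_y" (degrees; the focal length in pixels is half the picture's height over the tangent of half this angle, whatever the lens; pixels are square), "cx", "cy" (the principal point, pixels), "rvec" (rotation vector, rad) and "tvec" (3), from world to camera coordinates, as OpenCV has them. Camera axes: x right, y down, z forward; pixel columns grow to the right and rows downward; lengths in m; the calibration is good to about 2 mm. A picture is of the moment at which its call begins: read the wrist's pose just before it. camera_info takes no time and is no camera call; for the wrist camera it gives the pose at the moment of the call.
- hand_in(): hands the job in, once; it reports no verdict.
The state is a dict: "clock": time; "joints": joint angles; "qvel": joint speeds; "tau": joint torques, N m; "tcp_pos": TCP position; "orientation": TCP orientation; "contact_force": force on the tool from outside, world axes, zero at the start; "moment": the same for the moment, N m; "grip_width": finger opening in m.
Only numpy, scipy, OpenCV 4.12 (cv2) and the standard library are available. Lean on these libraries where they do the work, as an engineer would, in place of code of your own. Each camera call takes 0.05 s, during which the arm holds its last target.

## Working session

There is one attempt and no reset: what is moved stays moved. The work goes in short steps, Python scripts to look and compute and a tool call to move; the robot and the scene stay as the last step left them, time stands still between calls to the robot, and variables do not carry over. Pictures are saved under pics/ and viewed, and the job is handed in when it is done.

Besides the shell and the picture viewer there is one more tool, called after "Request:" as a command line: name --argument value ..., lists and objects as JSON in quotes. apply_moves: Moves the arm, as the interface text tells. Its arguments: {"type":"object","properties":{"series":{"type":"string"},"force":{"type":"number"}},"required":["series"]}

```bash
mkdir -p pics; ls; cat > h.py <<'E'
import numpy as np, cv2
from scipy.spatial.transform import Rotation as R
from bench import *
def cam(n):
    c=camera_info(n); f=200/np.tan(np.radians(c['fov_y'])/2)
    return c, np.array([[f,0,c['cx']],[0,f,c['cy']],[0,0,1]]), R.from_rotvec(np.ravel(c['rvec'])).as_matrix(), np.ravel(c['tvec'])
def onz(n,u,v,z,cc=None):
    c,K,Rm,t=cc or cam(n)
    o=-Rm.T@t; d=Rm.T@np.linalg.inv(K)@[u,v,1.]
    return o+d*(z-o[2])/d[2]
def proj(n,P,cc=None):
    c,K,Rm,t=cc or cam(n)
    q=(np.atleast_2d(P)@Rm.T+t)@K.T
    return q[:,:2]/q[:,2:]
E
python3 - <<'E'
from h import *
for n in("side","top","wrist"):
    print({k:np.round(v,3) for k,v in camera_info(n).items() if not isinstance(v,str)})
    cv2.imwrite(f"pics/{n}0.png",grab_frame(n))
s=get_obs();print({k:np.round(v,3) for k,v in s.items()})
E
```

```text
pics
{'fov_y': np.float64(42.219), 'cx': np.float64(313.924), 'cy': np.float64(200.366), 'rvec': array([ 1.544,  1.735, -0.944]), 'tvec': array([-0.106, -0.203,  1.662])}
{'fov_y': np.float64(46.293), 'cx': np.float64(323.28), 'cy': np.float64(206.681), 'rvec': array([ 2.171, -2.147,  0.062]), 'tvec': array([0.197, 0.455, 0.94 ])}
{'fov_y': np.float64(69.023), 'cx': np.float64(325.434), 'cy': np.float64(196.33), 'rvec': array([-2.386,  1.676,  0.226]), 'tvec': array([-0.673, -0.035,  0.378])}
{'clock': np.float64(0.15), 'joints': array([ 1.117,  0.478,  0.022,  1.556, -0.012,  1.109, -0.083]), 'qvel': array([-0.   , -0.001,  0.001, -0.002,  0.001, -0.001, -0.   ]), 'tau': array([ 3.0000e-03, -5.9692e+01,  1.6100e+00, -2.8149e+01,  1.3000e-02,
        7.0000e-03,  0.0000e+00]), 'tcp_pos': array([ 0.229, -0.635,  0.231]), 'orientation': array([ 2.034,  0.357, -2.035]), 'contact_force': array([-0.038, -0.032,  0.075]), 'moment': array([-0.019, -0.008,  0.024]), 'grip_width': np.float64(0.085)}
```

View pics/side0.png

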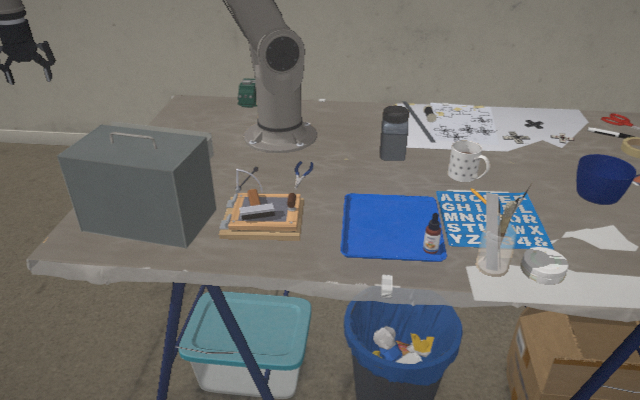

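View pics/top0.png

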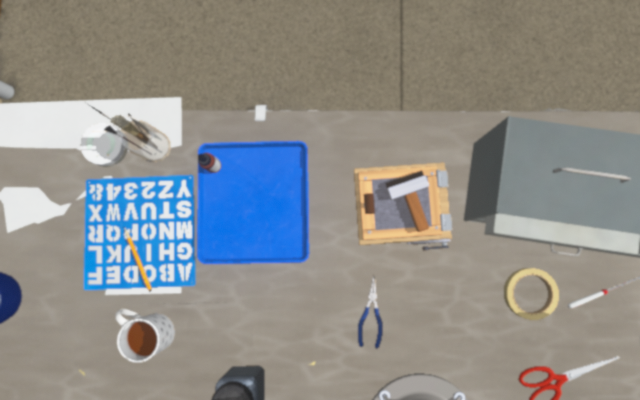

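View pics/wrist0.png

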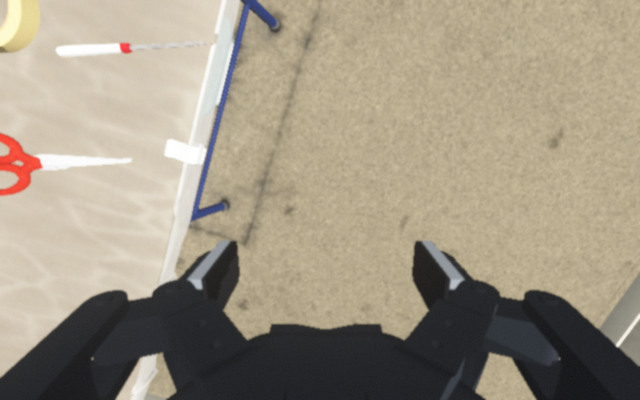

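The side view shows the printer at about (262,212), the tray at (393,226) and the bottle at (432,233). The top view shows the printer at (403,203), the tray at (253,202) and the bottle at (209,162). I'll enlarge both.

```bash
python3 - <<'E'
from h import *
t=cv2.imread("pics/top0.png"); s=cv2.imread("pics/side0.png")
cv2.imwrite("pics/topz.png",cv2.resize(t[145:265,340:500],None,fx=5,fy=5,interpolation=cv2.INTER_CUBIC))
cv2.imwrite("pics/sidez.png",cv2.resize(s[150:250,205:325],None,fx=6,fy=6,interpolation=cv2.INTER_CUBIC))
for u,v in [(253,202),(403,203),(209,162)]: print(onz("top",u,v,0.03).round(3))
for n in("top","side"):
  c=cam(n);print(n,(-c[2].T@c[3]).round(3))
E
```

```text
[0.461 0.347 0.03 ]
[0.461 0.039 0.03 ]
[0.543 0.441 0.03 ]
top [0.366 0.17  0.983]
side [1.476 0.292 0.743]
```

View pics/topz.png

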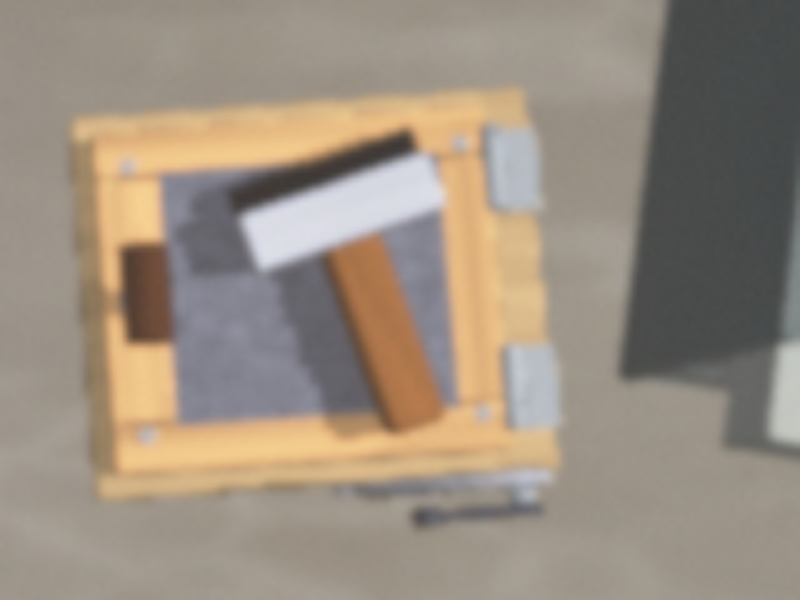

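View pics/sidez.png

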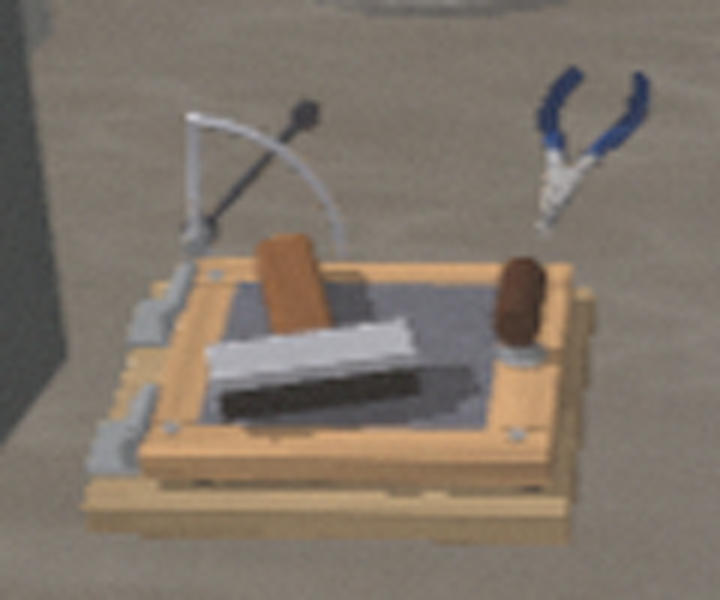

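```bash
cat >> h.py <<'E'
def fit2(model,world):
    m=np.array(model,float);w=np.array(world,float)[:,:2]
    mc,wc=m.mean(0),w.mean(0)
    a=m-mc;b=w-wc
    th=np.arctan2((a[:,0]*b[:,1]-a[:,1]*b[:,0]).sum(),(a*b).sum())
    Rm=np.array([[np.cos(th),-np.sin(th)],[np.sin(th),np.cos(th)]])
    t=wc-Rm@mc
    return t,th,(m@Rm.T+t-w)
E
python3 - <<'E'
from h import *
T=lambda p:(340+(p[0]-2)/5,145+(p[1]-2)/5)
S=lambda p:(205+(p[0]-2.5)/6,150+(p[1]-2.5)/6)
def W(ps,z,n="top",f=T): return [onz(n,*f(p),z) for p in ps]
# base
b=W([(73,120),(525,88),(557,465),(100,497)],.018)
t,th,r=fit2([(-.095,.08),(.095,.08),(.095,-.08),(-.095,-.08)],b);print("base",t,th,(r*1e3).round(1).tolist())
s=W([(95,140),(495,112),(118,472)],.036); print("screen corners",np.round(s,3).tolist())
c,sn=np.cos(th),np.sin(th);Rm=np.array([[c,-sn],[sn,c]])
print("in printer frame",[(Rm.T@(p[:2]-t)).round(3).tolist() for p in s])
h=W([(240,215),(427,153),(445,202),(262,270)],.058)+W([(388,432),(440,415)],.056)
t2,th2,r2=fit2([(.048,.04),(.048,-.04),(.024,-.04),(.024,.04),(-.055,.012),(-.055,-.012)],h);print("sq",t2,th2,(r2*1e3).round(1).tolist())
g=W([(123,245),(165,245),(172,342),(127,340)],.072);print("handle",np.round(g,3).tolist(),np.mean(g,0).round(3), "pred",(t+Rm@[.075-.146,0]).round(3))
# gauge tip triangulate
def ray(n,u,v):
    c,K,Rc,tt=cam(n);o=-Rc.T@tt;d=Rc.T@np.linalg.inv(K)@[u,v,1.];return o,d/np.linalg.norm(d)
def tri(a,b):
    o1,d1=ray("top",*a);o2,d2=ray("side",*b)
    A=np.stack([d1,-d2],1);x=np.linalg.lstsq(A,o2-o1,rcond=None)[0]
    p,q=o1+d1*x[0],o2+d2*x[1];return (p+q)/2,np.linalg.norm(p-q)
P,e=tri(T((425,517)),S((305,113)));print("tip",P,e)
l=Rm.T@(P[:2]-t);print("tip local",l,P[2],"ang",np.arctan2(P[2]-.034,.075-l[0]),np.hypot(P[2]-.034,.075-l[0]))
# side-only fit: angle from plane y=-95mm
n=np.array([*(Rm@[0,1]),0]);p0=np.array([*(t+Rm@[0,-.095]),.034])
for p in [(305,113),(198,235)]:
    o,d=ray("side",*S(p));X=o+d*((p0-o)@n)/(d@n);l=Rm.T@(X[:2]-t);print("side plane",X,l,np.arctan2(X[2]-.034,.075-l[0]),np.hypot(X[2]-.034,.075-l[0]))
# tray corners at rim z .016
tr=[onz("top",*p,.016) for p in [(198,143),(307,142),(308,262),(198,263)]];print("tray",np.round(tr,3).tolist(),np.mean(tr,0))
E
```

```text
base [0.46290729 0.0393806 ] -1.4927461735705647 [[1.6, 1.6], [1.7, -0.8], [-1.9, -2.0], [-1.4, 1.2]]
screen corners [[0.522, 0.13, 0.036], [0.535, -0.032, 0.036], [0.387, 0.12, 0.036]]
in printer frame [[-0.086, 0.066], [0.077, 0.066], [-0.087, -0.069]]
sq [0.45788954 0.02165772] 0.3293296951273051 [[1.4, 1.5], [1.8, -0.3], [-1.3, -1.1], [0.6, 2.4], [-1.7, -0.1], [-0.8, -2.4]]
handle [[0.475, 0.121, 0.072], [0.475, 0.104, 0.072], [0.437, 0.101, 0.072], [0.438, 0.119, 0.072]] [0.456 0.111 0.072] pred [0.457 0.11 ]
tip [0.37056681 0.00628754 0.09601948] 0.004038560556076235
tip local [ 0.02579244 -0.09463966] 0.09601948299189439 ang 0.9000798506614344 0.0791694409774978
side plane [0.37036915 0.00419348 0.0960859 ] [ 0.02786471 -0.095     ] 0.9214365426588066 0.07795123462608501
side plane [ 0.3743173  -0.04628862  0.03490228] [ 0.07850097 -0.095     ] 2.8893587098140783 0.003615374392061184
tray [[0.587, 0.47, 0.016], [0.59, 0.238, 0.016], [0.339, 0.232, 0.016], [0.334, 0.46, 0.016]] [0.46234176 0.35022205 0.016     ]
```

```bash
cat >> h.py <<'E'
def ray(n,u,v):
    c,K,Rc,tt=cam(n);o=-Rc.T@tt;d=Rc.T@np.linalg.inv(K)@[u,v,1.];return o,d/np.linalg.norm(d)
def tri(a,b):
    o1,d1=ray("top",*a);o2,d2=ray("side",*b)
    A=np.stack([d1,-d2],1);x=np.linalg.lstsq(A,o2-o1,rcond=None)[0]
    p,q=o1+d1*x[0],o2+d2*x[1];return (p+q)/2,np.linalg.norm(p-q)
def tgt(jawang,tilt=None):
    y=np.array([np.cos(jawang),np.sin(jawang),0]);x=np.array([0,0,-1.])
    return np.stack([x,y,np.cross(x,y)],1)
def rel(p,Rt):
    s=get_obs();R0=R.from_rotvec(s['orientation']).as_matrix()
    w=R.from_matrix(R0.T@Rt).as_rotvec();d=R0.T@(np.array(p)-s['tcp_pos'])
    print("turn",w.round(4),"shift",d.round(4))
E
python3 - <<'E'
from h import *
print(tri((508,118),(185,165)), tri((495,210),(212,143)))
R0=R.from_rotvec(get_obs()['orientation']).as_matrix();print(R0.round(3), "yaw",np.arctan2(R0[1,1],R0[0,1]))
a=.329+np.pi/2
rel([.458,.022,.35],tgt(a));rel([.458,.022,.35],tgt(a+np.pi))
print(tri((209,162),(433,216)),onz("side",433,252,.006))
E
```

```text
(array([ 0.58176498, -0.09746014,  0.22135633]), np.float64(0.017222497489013753)) (array([ 0.43321085, -0.08407253,  0.19634643]), np.float64(0.012496477900309314))
[[-0.001  0.339 -0.941]
 [ 0.001 -0.941 -0.339]
 [-1.    -0.001  0.   ]] yaw -1.2250801363995514
turn [-3.1249e+00 -2.3000e-03  2.0000e-04] shift [-0.1187 -0.5402 -0.4384]
turn [0.0167 0.0001 0.0014] shift [-0.1187 -0.5402 -0.4384]
(array([0.53153314, 0.42762365, 0.0936251 ]), np.float64(0.009255550544385097)) [0.5441982  0.44148309 0.006     ]
```

Measurements agree with the given sizes. Next: up, and over to the squeegee, clear of the box (about 0.22 m high).

```bash
python3 - <<'E'
from h import *
T=tgt(.329-np.pi/2)
rel([.229,-.635,.38],T);rel([.46,-.35,.38],T);rel([.461,.024,.38],T)
E
```

```text
turn [0.0167 0.0001 0.0014] shift [-0.1495  0.0003 -0.0003]
turn [0.0167 0.0001 0.0014] shift [-0.1492 -0.1896 -0.3142]
turn [0.0167 0.0001 0.0014] shift [-0.1487 -0.5411 -0.4418]
```

Request:
apply_moves --series "0 0 0 -0.06 0 0 1; 0 0 0 -0.12 0 0 1; 0 0 0 -0.149 0 0 1; 0 0 0 -0.149 -0.03 -0.052 1; 0 0 0 -0.149 -0.06 -0.105 1; 0 0 0 -0.149 -0.09 -0.157 1; 0 0 0 -0.149 -0.12 -0.21 1; 0 0 0 -0.149 -0.15 -0.26 1; 0 0 0 -0.149 -0.19 -0.314 1; 0 0 0 -0.149 -0.25 -0.336 1; 0 0 0 -0.149 -0.3 -0.354 1; 0.017 0 0.001 -0.149 -0.35 -0.372 1" --force 40

```text
clock: 1.65
tcp_pos: [0.4599, -0.1774, 0.3801]
orientation: [2.043, 0.339, -2.043]
contact_force: [0.9, -0.1, -0.6]
grip_width: 0.0859
```

```bash
python3 - <<'E'
from h import *
s=get_obs();print(s['clock'],s['tcp_pos'],s['joints'].round(2))
T=tgt(.329-np.pi/2)
rel([.461,.024,.38],T);rel([.461,.024,.20],T)
E
```

```text
1.65 [ 0.4599039  -0.17735281  0.38013079] [ 0.49  0.07 -0.27  1.76  0.02  1.31 -1.02]
turn [ 0.0004  0.0001 -0.0009] shift [-1.000e-04 -1.902e-01 -6.620e-02]
turn [ 0.0004  0.0001 -0.0009] shift [ 0.1799 -0.1903 -0.0662]
```

Request:
apply_moves --series "0 0 0 0 -0.05 -0.017 1; 0 0 0 0 -0.1 -0.035 1; 0 0 0 0 -0.15 -0.052 1; 0 0 0 0 -0.19 -0.066 1; 0 0 0 0.05 -0.19 -0.066 1; 0 0 0 0.1 -0.19 -0.066 1; 0 0 0 0.15 -0.19 -0.066 1; 0 0 0 0.18 -0.19 -0.066 1; 0 0 0 0.18 -0.19 -0.066 1"

```text
clock: 2.78
tcp_pos: [0.4595, 0.021, 0.1982]
orientation: [2.038, 0.339, -2.048]
contact_force: [-0.8, 0.5, -0.8]
grip_width: 0.0856
```

```bash
python3 - <<'E'
from h import *
s=get_obs();print(s['clock'],s['tcp_pos'],s['joints'].round(2))
c=cam("wrist");im=grab_frame("wrist")
a=.329;o=np.array([.458,.022])
def q(l,z): return [*(o+[l[0]*np.cos(a)-l[1]*np.sin(a),l[0]*np.sin(a)+l[1]*np.cos(a)]),z]
for l,z in [((.048,.04),.058),((.048,-.04),.058),((.024,-.04),.058),((.024,.04),.058),((-.055,.012),.056),((-.055,-.012),.056)]:
    p=proj("wrist",q(l,z),c)[0];cv2.circle(im,tuple(int(x) for x in p),3,(0,0,255),1)
p=proj("wrist",[.3706,.005,.096],c)[0];cv2.circle(im,tuple(int(x) for x in p),4,(0,255,0),1)
cv2.imwrite("pics/w1.png",im)
E
```

```text
2.775 [0.45949228 0.02102572 0.19820305] [ 0.24  0.2  -0.47  2.06  0.11  0.91 -1.53]
```

View pics/w1.png

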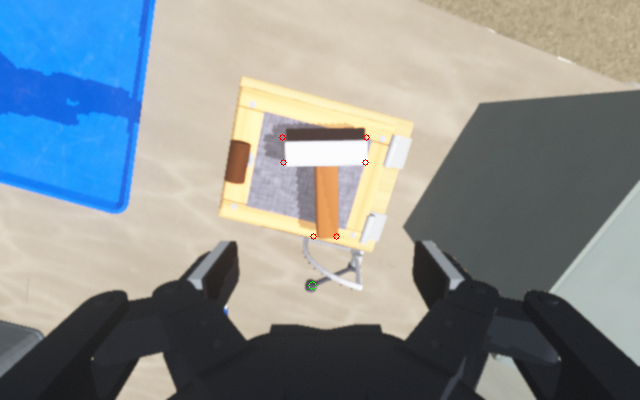

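The projected model (head, handle, gauge tip) falls on the image within 3 px. Descending, with force checked before the grip.

Request:
apply_moves --series "0 0 0 0.04 0 -0.004 1; 0 0 0 0.08 0 -0.004 1; 0 0 0 0.12 0 -0.004 1; 0 0 0 0.145 0 -0.004 1; 0 0 0 0.157 0 -0.004 1; 0 0 0 0.157 0 -0.004 1"

```text
clock: 3.58
tcp_pos: [0.466, 0.0225, 0.0437]
orientation: [2.044, 0.338, -2.042]
contact_force: [-0.5, -0.6, 0.2]
grip_width: 0.0852
```

Request:
apply_moves --series "0 0 0 0 0 0 0; 0 0 0 0 0 0 0; 0 0 0 0 0 0 0; 0 0 0 0 0 0 0; 0 0 0 0 0 0 0; 0 0 0 0 0 0 0; 0 0 0 0 0 0 0" --force 40

```text
clock: 4.45
tcp_pos: [0.4655, 0.0224, 0.0437]
orientation: [2.044, 0.338, -2.042]
contact_force: [-1.7, -0.1, 7.6]
grip_width: 0.023
```

Request:
apply_moves --series "0 0 0 -0.01 0 0 0; 0 0 0 -0.025 0 0 0; 0 0 0 -0.05 0 0 0; 0 0 0 -0.09 0 0 0; 0 0 0 -0.12 0 0 0; 0 0 0 -0.12 0 0 0; 0 0 0 -0.12 0 0 0"

```text
clock: 5.32
tcp_pos: [0.4645, 0.0223, 0.1628]
orientation: [2.043, 0.337, -2.043]
contact_force: [-0.7, -0.3, -1.7]
grip_width: 0.0229
```

```bash
python3 - <<'E'
from h import *
s=get_obs();print(s['clock'],s['tcp_pos'],s['grip_width'])
im=grab_frame("side")
cv2.imwrite("pics/s2.png",cv2.resize(im[100:260,190:460],None,fx=2.9,fy=2.9))
E
```

```text
5.325 [0.46454397 0.02227383 0.16283725] 0.022887052063284046
```

View pics/s2.png

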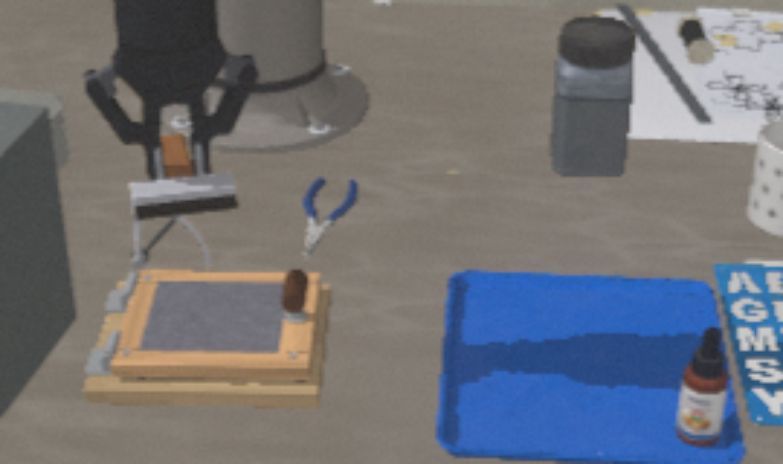

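The squeegee is held at (180,195) in the crop, the screen is down and the gauge unchanged. Moving over the tray and lowering.

Request:
apply_moves --series "0 0 0 0 -0.04 -0.01 0; 0 0 0 0 -0.09 -0.023 0; 0 0 0 0 -0.14 -0.036 0; 0 0 0 0 -0.19 -0.049 0; 0 0 0 0 -0.24 -0.062 0; 0 0 0 0 -0.28 -0.072 0; 0 0 0 0 -0.3 -0.077 0; 0 0 0 0.04 -0.3 -0.077 0; 0 0 0 0.08 -0.3 -0.077 0; 0 0 0 0.11 -0.3 -0.077 0; 0 0 0 0.125 -0.3 -0.077 0; 0 0 0 0.125 -0.3 -0.077 0"

```text
clock: 6.88
tcp_pos: [0.4408, 0.3302, 0.0369]
orientation: [2.041, 0.336, -2.045]
contact_force: [-0.3, 0.1, -1.8]
grip_width: 0.0227
```

```bash
python3 - <<'E'
from h import *
s=get_obs();print(s['clock'],s['tcp_pos'],s['grip_width'])
im=grab_frame("side")
cv2.imwrite("pics/s3.png",cv2.resize(im[120:280,250:480],None,fx=3.4,fy=3.4))
E
```

```text
6.875 [0.44079934 0.33019869 0.03686048] 0.022711093663376616
```

View pics/s3.png

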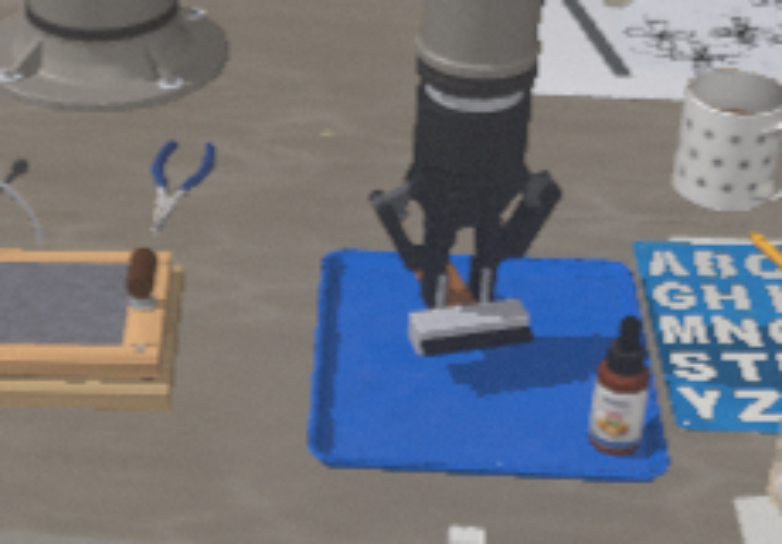

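It hovers over the tray at (470,325), well clear of the bottle at (620,390). Lowering until it touches.

Request:
apply_moves --series "0 0 0 0.008 0 0 0; 0 0 0 0.014 0 0 0; 0 0 0 0.019 0 0 0; 0 0 0 0.022 0 0 0; 0 0 0 0.022 0 0 0; 0 0 0 0.022 0 0 0"

```text
clock: 7.68
tcp_pos: [0.4412, 0.3313, 0.0159]
orientation: [2.043, 0.338, -2.043]
contact_force: [0.1, 0.3, -1.6]
grip_width: 0.0229
```

Request:
apply_moves --series "0 0 0 0.0015 0 0 0; 0 0 0 0.003 0 0 0; 0 0 0 0.003 0 0 0; 0 0 0 0.003 0 0 0"

```text
clock: 8.18
tcp_pos: [0.4414, 0.3313, 0.014]
orientation: [2.044, 0.337, -2.042]
contact_force: [-3.4, -3.0, 11.3]
grip_width: 0.0228
```

Contact at the expected height (0.014). Release slowly, then up.

Request:
apply_moves --series "0 0 0 -0.001 0 0 0.4; 0 0 0 -0.001 0 0 0.6; 0 0 0 -0.001 0 0 0.9; 0 0 0 -0.001 0 0 0.9; 0 0 0 -0.001 0 0 0.9; 0 0 0 -0.02 0 0 0.9; 0 0 0 -0.05 0 0 0.9; 0 0 0 -0.1 0 0 0.9; 0 0 0 -0.15 0 0 0.9; 0 0 0 -0.16 0 0 0.9; 0 0 0 -0.16 0 0 0.9"

```text
clock: 9.55
tcp_pos: [0.4415, 0.3314, 0.174]
orientation: [2.046, 0.338, -2.041]
contact_force: [-0.9, -0.1, -0.1]
grip_width: 0.077
```

```bash
python3 - <<'E'
from h import *
s=get_obs();print(s['clock'],s['tcp_pos'],s['joints'].round(2))
im=grab_frame("side")
cv2.imwrite("pics/s4.png",cv2.resize(im[120:280,250:480],None,fx=3.4,fy=3.4))
cv2.imwrite("pics/w4.png",grab_frame("wrist"))
th=-1.4927
# jaws along printer y = world angle th+pi/2
rel([.457,.111,.2],tgt(th+np.pi/2)); rel([.457,.111,.2],tgt(th-np.pi/2))
E
```

```text
9.55 [0.44147311 0.33143459 0.17402629] [-0.29  0.4  -0.58  1.88  0.27  0.94 -2.24]
turn [-1.3201e+00  2.6000e-03 -5.0000e-04] shift [-0.0276  0.2132  0.0554]
turn [ 1.8214e+00 -5.0000e-04 -2.8000e-03] shift [-0.0276  0.2132  0.0554]
```

View pics/s4.png

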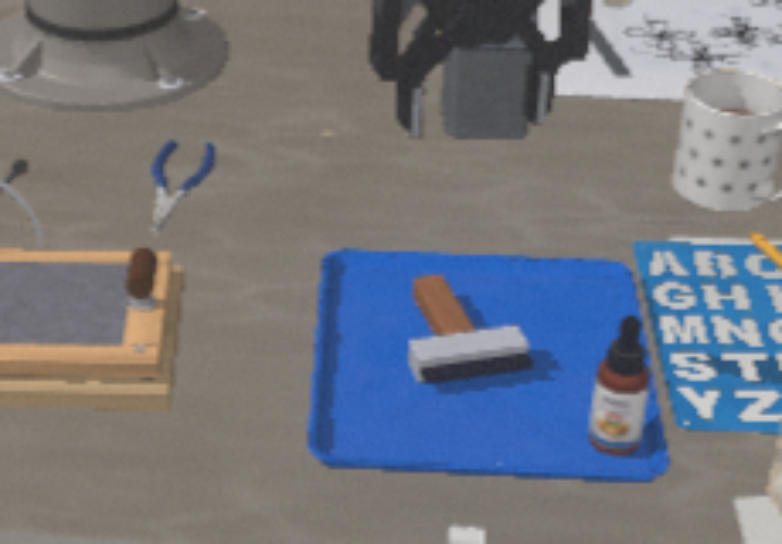

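View pics/w4.png

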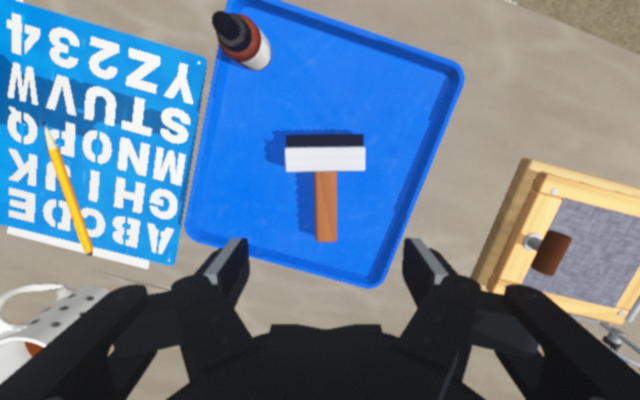

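The squeegee lies flat and free in the tray at (470,335) in the side crop, and the bottle is untouched. Now over the T-handle, jaws along the bar so that it can pivot between the pads.

Request:
apply_moves --series "-0.15 0 0 -0.02 0.03 0.007 0.85; -0.3 0 0 -0.028 0.06 0.015 0.85; -0.46 0 0 -0.028 0.09 0.023 0.85; -0.62 0 0 -0.028 0.12 0.03 0.85; -0.78 0 0 -0.028 0.15 0.038 0.85; -0.94 0 0 -0.028 0.18 0.047 0.85; -1.1 0 0 -0.028 0.213 0.055 0.85; -1.25 0 0 -0.028 0.213 0.055 0.85; -1.32 0 0 -0.028 0.213 0.055 0.85; -1.32 0 0 -0.028 0.213 0.055 0.85; -1.32 0 0 -0.028 0.213 0.055 0.85"

```text
clock: 11.02
tcp_pos: [0.4574, 0.112, 0.2003]
orientation: [1.151, 1.245, -1.154]
contact_force: [-0.4, -0.7, 0.0]
grip_width: 0.0725
```

```bash
python3 - <<'E'
from h import *
s=get_obs();print(s['clock'],s['tcp_pos'],s['joints'].round(2))
th=-1.4927
rel([.457,.111,.043],tgt(th+np.pi/2))
c=cam("wrist");im=grab_frame("wrist")
t=np.array([.4629,.0394]);Rm=np.array([[np.cos(th),-np.sin(th)],[np.sin(th),np.cos(th)]])
for l,z in [((-.071,.02),.062),((-.071,-.02),.062),((-.071,0),.072),((-.085,.07),.036),((-.085,-.07),.036),((.075,.07),.036),((.075,-.07),.036),((.0284,-.095),.094)]:
    p=proj("wrist",[*(t+Rm@l),z],c)[0];cv2.circle(im,tuple(int(x) for x in p),3,(0,0,255),1)
cv2.imwrite("pics/w5.png",im)
E
```

```text
11.025 [0.45739695 0.11199323 0.20034811] [ 0.33  0.27 -0.8   2.02  0.24  0.95 -0.52]
turn [-0.0011  0.0009  0.0012] shift [ 0.1573 -0.0003  0.0008]
```

View pics/w5.png

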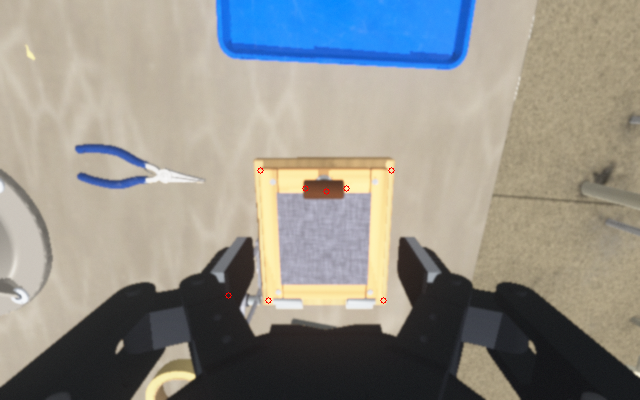

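Model points lie on the bar and frame corners to about 2 px. Descending on the T-handle.

Request:
apply_moves --series "0 0 0 0.04 0 0 0.85; 0 0 0 0.08 0 0 0.85; 0 0 0 0.12 0 0 0.85; 0 0 0 0.145 0 0 0.85; 0 0 0 0.155 0 0 0.85; 0 0 0 0.155 0 0 0.85"

```text
clock: 11.82
tcp_pos: [0.4578, 0.1121, 0.0459]
orientation: [1.151, 1.245, -1.152]
contact_force: [0.5, 0.5, 0.3]
grip_width: 0.0729
```

Request:
apply_moves --series "0 0 0 0 0 0 0; 0 0 0 0 0 0 0; 0 0 0 0 0 0 0; 0 0 0 0 0 0 0; 0 0 0 0 0 0 0; 0 0 0 0 0 0 0" --force 40

```text
clock: 12.58
tcp_pos: [0.4552, 0.1115, 0.0466]
orientation: [1.148, 1.245, -1.156]
contact_force: [-10.4, 0.4, 11.9]
grip_width: 0.039
```

```bash
python3 - <<'E'
from h import *
s=get_obs();print(s['clock'],s['tcp_pos'],s['grip_width'],s['contact_force'].round(1))
R0=R.from_rotvec(s['orientation']).as_matrix();print(R0.round(3))
# arc: TCP shift for screen angle q, tool turning with k*q (about printer y)
th=-1.4927;hd=np.array([np.cos(th),np.sin(th),0.])  # printer x
yv=np.array([-np.sin(th),np.cos(th),0.]);up=np.array([0,0,1.])
H=np.array([.4629,.0394,.034])+.075*hd
G0=np.array([.4629,.0394,.062])-.071*hd
for k in (0,.5):
  print("k",k)
  for q in (.1,.2,.3,.4,.5,.6,.7,.8,.85,.9,.905):
    G=H+R.from_rotvec(yv*q).apply(G0-H)
    Rk=R.from_rotvec(yv*q*k)
    p=G+Rk.apply(s['tcp_pos']-G0)
    print(q,(R0.T@Rk.as_matrix()@R0.T.T*0+0)[0,0] if 0 else R.from_matrix(R0.T@Rk.as_matrix()@R0).as_rotvec().round(3),(R0.T@(p-s['tcp_pos'])).round(4),p.round(3))
E
```

```text
12.575 [0.4551809  0.11146319 0.04664798] 0.03903293727019923 [-10.4   0.4  11.9]
[[-0.003  0.997  0.078]
 [-0.003  0.078 -0.997]
 [-1.    -0.004  0.003]]
k 0
0.1 [0. 0. 0.] [-0.0144 -0.0001  0.0036] [0.455 0.108 0.061]
0.2 [0. 0. 0.] [-0.0284 -0.0001  0.0086] [0.456 0.103 0.075]
0.3 [0. 0. 0.] [-0.0418 -0.0002  0.0149] [0.456 0.097 0.089]
0.4 [0. 0. 0.] [-0.0546 -0.0002  0.0226] [0.457 0.089 0.101]
0.5 [0. 0. 0.] [-0.0665 -0.0002  0.0315] [0.458 0.08  0.113]
0.6 [0. 0. 0.] [-0.0774 -0.0003  0.0415] [0.458 0.07  0.124]
0.7 [0. 0. 0.] [-0.0873 -0.0003  0.0526] [0.459 0.059 0.134]
0.8 [0. 0. 0.] [-0.096  -0.0003  0.0647] [0.46  0.047 0.143]
0.85 [0. 0. 0.] [-0.1    -0.0004  0.071 ] [0.461 0.041 0.147]
0.9 [0. 0. 0.] [-0.1035 -0.0004  0.0775] [0.461 0.035 0.15 ]
0.905 [0. 0. 0.] [-0.1039 -0.0004  0.0782] [0.461 0.034 0.151]
k 0.5
0.1 [-0.    0.05 -0.  ] [-0.0145 -0.0001  0.0028] [0.455 0.109 0.061]
0.2 [-0.   0.1 -0. ] [-0.0286 -0.0001  0.007 ] [0.456 0.105 0.075]
0.3 [-0.001  0.15  -0.   ] [-0.0422 -0.0002  0.0126] [0.456 0.099 0.089]
0.4 [-0.001  0.2   -0.   ] [-0.0552 -0.0002  0.0196] [0.457 0.092 0.102]
0.5 [-0.001  0.25  -0.   ] [-0.0673 -0.0002  0.0277] [0.457 0.084 0.114]
0.6 [-0.001  0.3   -0.   ] [-0.0785 -0.0003  0.0371] [0.458 0.075 0.125]
0.7 [-0.001  0.35  -0.   ] [-0.0888 -0.0003  0.0475] [0.459 0.064 0.136]
0.8 [-0.001  0.4   -0.   ] [-0.0978 -0.0004  0.0588] [0.46  0.053 0.145]
0.85 [-0.002  0.425 -0.   ] [-0.1019 -0.0004  0.0648] [0.46  0.047 0.149]
0.9 [-0.002  0.45  -0.   ] [-0.1057 -0.0004  0.071 ] [0.461 0.041 0.153]
0.905 [-0.002  0.452 -0.   ] [-0.1061 -0.0004  0.0716] [0.461 0.04  0.153]
```

Bar gripped at 39 mm (40 expected). Lift along the arc, first to about 0.4 rad.

Request:
apply_moves --series "0 0.015 0 -0.0072 -0.0025 0.0014 0; 0 0.03 0 -0.0144 -0.0025 0.0031 0; 0 0.045 0 -0.0215 -0.0025 0.0052 0; 0 0.06 0 -0.0285 -0.0025 0.0076 0; 0 0.075 0 -0.0353 -0.0025 0.0104 0; 0 0.09 0 -0.042 -0.0025 0.0135 0; 0 0.105 0 -0.0486 -0.0025 0.0171 0; 0 0.12 0 -0.055 -0.0025 0.0208 0; 0 0.12 0 -0.055 -0.0025 0.0208 0; 0 0.12 0 -0.055 -0.0025 0.0208 0"

```text
clock: 13.82
tcp_pos: [0.4568, 0.0905, 0.1009]
orientation: [1.235, 1.335, -1.097]
contact_force: [-1.7, -2.8, -6.0]
grip_width: 0.0392
```

```bash
python3 - <<'E'
from h import *
s=get_obs();print(s['clock'],s['tcp_pos'],s['grip_width'],s['contact_force'].round(1))
im=grab_frame("side")
cv2.imwrite("pics/s6.png",cv2.resize(im[130:250,190:330],None,fx=5,fy=5,interpolation=cv2.INTER_CUBIC))
E
```

```text
13.825 [0.45681529 0.09046153 0.10087006] 0.03920022962588959 [-1.7 -2.8 -6. ]
```

View pics/s6.png

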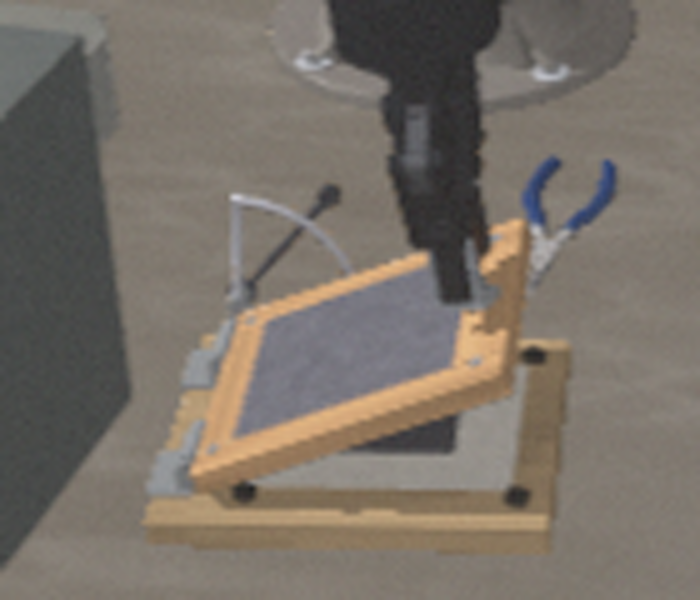

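Request:
apply_moves --series "0 0.015 0 -0.0065 0 0.0033 0; 0 0.03 0 -0.0129 0 0.0069 0; 0 0.045 0 -0.019 0 0.011 0; 0 0.06 0 -0.025 0 0.0152 0; 0 0.075 0 -0.0308 0 0.0197 0; 0 0.09 0 -0.0364 0 0.0245 0; 0 0.105 0 -0.0416 0 0.0297 0; 0 0.12 0 -0.0466 0 0.0351 0; 0 0.135 0 -0.0514 0 0.0407 0; 0 0.15 0 -0.0557 0 0.0464 0; 0 0.15 0 -0.0557 0 0.0464 0; 0 0.15 0 -0.0557 0 0.0464 0"

```text
clock: 15.38
tcp_pos: [0.4609, 0.0385, 0.1511]
orientation: [1.339, 1.448, -1.019]
contact_force: [-6.0, 1.4, -4.8]
grip_width: 0.0391
```

```bash
python3 - <<'E'
from h import *
s=get_obs();print(s['clock'],s['tcp_pos'],s['grip_width'],s['contact_force'].round(1),s['moment'].round(2))
im=grab_frame("side");cv2.imwrite("pics/s7raw.png",im)
cv2.imwrite("pics/s7.png",cv2.resize(im[130:250,190:330],None,fx=5,fy=5,interpolation=cv2.INTER_CUBIC))
cv2.imwrite("pics/t7.png",grab_frame("top"))
E
```

```text
15.375 [0.46086348 0.03851305 0.15110444] 0.03906083891115025 [-6.   1.4 -4.8] [-0.15  1.14  0.17]
```

View pics/s7.png

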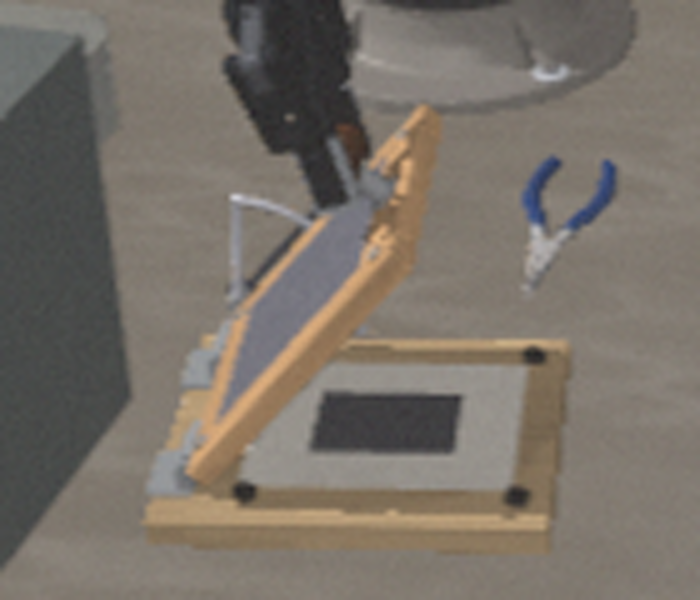

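View pics/t7.png

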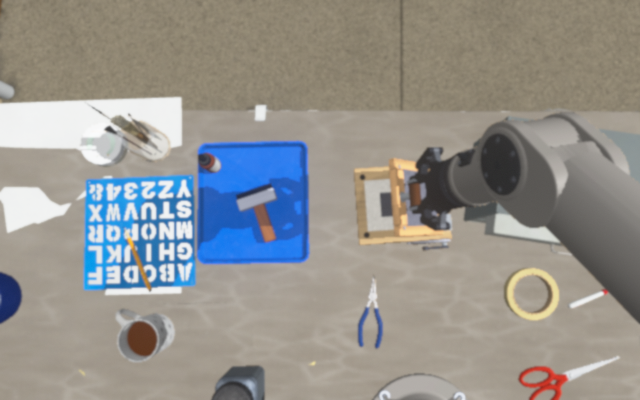

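The screen is up; the squeegee and bottle are unchanged in the top view. Checking slope with model overlays for both screen and gauge arm.

```bash
python3 - <<'E'
from h import *
th=-1.4927;hd=np.array([np.cos(th),np.sin(th),0.]);yv=np.array([-np.sin(th),np.cos(th),0.]);up=np.array([0,0,1.])
H=np.array([.4629,.0394,.034])+.075*hd
def pt(r,h,y,q): return H+yv*y+R.from_rotvec(yv*q).apply(-hd*r+up*h)
c=cam("side")
def draw(im,P,col,x0,y0,f):
    p=proj("side",np.array(P),c); p=((p-[x0,y0]+.5)*f)
    cv2.polylines(im,[np.round(p*8).astype(np.int32)],False,col,1,cv2.LINE_AA,3)
raw=cv2.imread("pics/s7raw.png");x0,y0,f=220,145,10
cols=[(255,0,0),(0,255,0),(0,0,255)]
im=cv2.resize(raw[y0:y0+85-25+0+0+25-25+0+0][:60] if 0 else raw[145:230,220:290],None,fx=7,fy=7,interpolation=cv2.INTER_CUBIC)
for q,co in zip((.82,.9,.98),cols):
    draw(im,[pt(0,2e-3,.07,q),pt(.16,2e-3,.07,q),pt(.16,2e-3,-.07,q)],co,220,145,7)
    draw(im,[pt(0,-.012,.07,q),pt(.16,-.012,.07,q)],co,220,145,7)
a=im
raw=cv2.imread("pics/side0.png")
im=cv2.resize(raw[160:200,230:265],None,fx=14,fy=14,interpolation=cv2.INTER_CUBIC)
for q,co in zip((.82,.9,.98),cols): draw(im,[pt(0,0,-.095,q),pt(.076,0,-.095,q)],co,230,160,14)
cv2.imwrite("pics/ov1.png",a);cv2.imwrite("pics/ov2.png",im)
E
```

```text
(no output)
```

View pics/ov1.png

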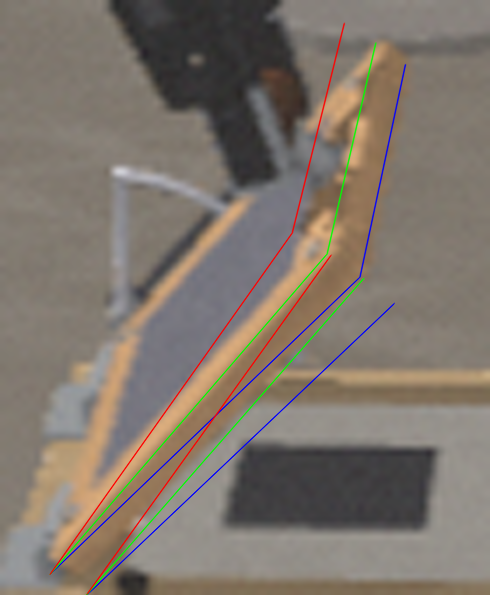

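View pics/ov2.png

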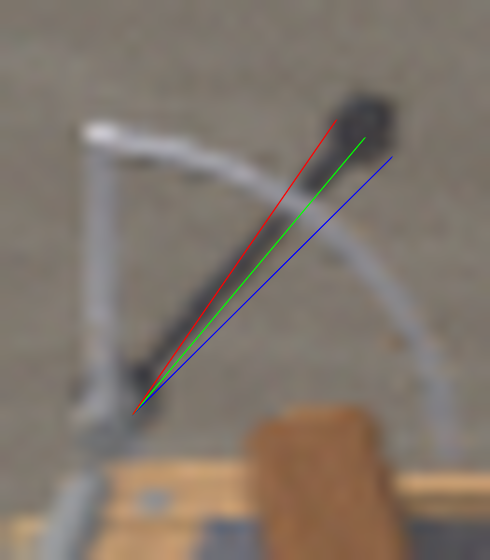

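Screen lies on the 0.90 overlay. The gauge rod's slope gives 0.87 and its tip 0.92. In the same picture the screen's far edge (slope ≈1.125) runs parallel to the rod (≈1.12). I'll hold a little and check that it is still.

Request:
apply_moves --series "0 0 0 0 0 0 0; 0 0 0 0 0 0 0; 0 0 0 0 0 0 0; 0 0 0 0 0 0 0; 0 0 0 0 0 0 0; 0 0 0 0 0 0 0; 0 0 0 0 0 0 0; 0 0 0 0 0 0 0"

```text
clock: 16.48
tcp_pos: [0.4608, 0.0385, 0.1511]
orientation: [1.339, 1.448, -1.019]
contact_force: [-4.9, 1.2, -4.6]
grip_width: 0.0392
```

```bash
python3 - <<'E'
from h import *
s=get_obs();print(s['clock'],s['tcp_pos'],s['grip_width'],s['contact_force'].round(1),s['qvel'].round(4))
a=grab_frame("side").astype(int);b=cv2.imread("pics/s7raw.png").astype(int)
print(np.abs(a-b)[130:250,190:330].mean())
cv2.imwrite("pics/w8.png",grab_frame("wrist"))
c,K,Rc,t=cam("side")
th=-1.4927;hd=np.array([np.cos(th),np.sin(th),0.]);H=np.array([.4629,.0394,.034])+.075*hd
# screen angle from the gripper: grasp point moved with tool (tool tilt .27)
R0=R.from_rotvec(s['orientation']).as_matrix();G=s['tcp_pos']-R0[:,0]*.0155
d=G-H;print("screen from grip",np.arctan2(d[2],-(d@hd))-np.arctan2(.028,.146),np.hypot(d[2],d@hd),np.hypot(.028,.146))
E
```

```text
16.475 [0.46084107 0.03854936 0.15106575] 0.03921130528498242 [-4.9  1.2 -4.6] [ 0.      0.0001 -0.0006  0.0013 -0.0014  0.0014 -0.0004]
1.8260515873015872
screen from grip 0.8926567227835072 0.14950290341413106 0.14866068747318506
```

View pics/w8.png

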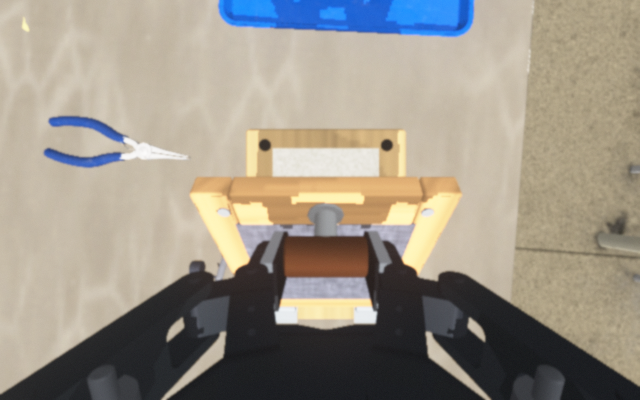

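The bar sits squarely between the pads at (325,255), and the gauge tip shows at (197,267), so one more check of the gauge angle is possible.

```bash
python3 - <<'E'
from h import *
th=-1.4927;hd=np.array([np.cos(th),np.sin(th),0.]);yv=np.array([-np.sin(th),np.cos(th),0.]);up=np.array([0,0,1.])
H=np.array([.4629,.0394,.034])+.075*hd
def pt(r,h,y,q): return H+yv*y+R.from_rotvec(yv*q).apply(-hd*r+up*h)
c=cam("wrist")
for q in(.8,.85,.9,.95,1.): print(q,"tip",proj("wrist",pt(.076,0,-.095,q),c).round(0),"corners",proj("wrist",[pt(.16,.002,-.07,q),pt(.16,.002,.07,q)],c).round(0).tolist(), "side tip",proj("side",pt(.076,0,-.095,q)).round(1), "top tip",proj("top",pt(.076,0,-.095,q)).round(1))
E
```

```text
0.8 tip [[202. 262.]] corners [[200.0, 181.0], [461.0, 181.0]] side tip [[257.9 171.1]] top tip [[423.  248.2]]
0.85 tip [[201. 266.]] corners [[195.0, 191.0], [466.0, 192.0]] side tip [[256.8 170.2]] top tip [[424.7 248.1]]
0.9 tip [[199. 271.]] corners [[191.0, 204.0], [470.0, 204.0]] side tip [[255.5 169.3]] top tip [[426.5 248. ]]
0.95 tip [[198. 276.]] corners [[186.0, 217.0], [475.0, 217.0]] side tip [[254.3 168.5]] top tip [[428.3 247.9]]
1.0 tip [[196. 281.]] corners [[182.0, 232.0], [480.0, 232.0]] side tip [[253.  167.7]] top tip [[430.3 247.8]]
```

In the wrist view the tip row (267) gives about 0.86 for the gauge, and the screen's upper corners (row about 193) give about 0.86 in the same image. They're in line, so I'm handing in.

```bash
python3 -c "
from bench import *
print(hand_in())"
```

```text
the job is handed in; nothing more can be done
None
```

I laid the squeegee flat in the blue tray and let it go. Then I lifted the screen by its T-handle and handed the job in at about 16.5 s with the screen still held. `hand_in` gives no verdict, so the result rests on my own checks.

- **Squeegee and bottle:** both looked right in the last pictures. The squeegee was flat near the tray's middle and the bottle was standing in its corner.
- **Screen slope:** 0.89 rad from the gripper position, about 0.90 from the side-view overlay, and about 0.86 from the wrist view.
- **Gauge arm:** 0.87 (rod slope, side view), 0.86 (tip, wrist view), 0.92 (tip on the arm's plane, side view) and 0.90 (top and side views combined). These disagree by up to about 0.06 rad. Compared within one picture, the screen and the arm looked parallel to about 0.01–0.03 rad, inside the 0.08 limit. The arm was not touched.
- **Hold:** the grip was steady on the 39 mm bar. Joint speeds were below 0.002 rad/s, and the tool carried about 4.6 N downward.

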